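# Open the hot-scrap safe with its press lever

## Robot

A 7-joint arm with a two-finger parallel gripper is mounted at the origin on the work surface. World frame = base frame: x ahead of the robot, y to its left, z up, the work surface at z = 0. Lengths are in m, angles in rad, forces in N, time in s.
With the tool pointing down it reaches from about 0.425 to 0.875 m from the base axis. Payload 9.9 kg.
Tool frame: the origin (TCP) lies at the very end of the fingers, on their centre line; the grasp point (between the pads) lies 19 mm behind it (bot.grip_depth is the distance from the TCP to the grasp point, in m); z points along the fingers, y is the line along which they close (so a half turn about z gives the same grasp; the last joint's range is limited). The gripper opens to 85 mm and grips with 20 to 120 N. Pads are 22 mm wide; open, the fingers measure 114 mm over their backs; the gripper's body (76 mm by 85 mm) begins 54 mm behind the grasp point. The pads swing forward as they close: fully open they stand 13 mm farther back than shut.
Start: joints at [-1.297, 0.576, 0.025, 1.437, -0.015, 1.129, -0.057], TCP at [0.236, 0.632, 0.231] pointing down, gripper open.
Joint ranges: [-2.76, 2.76], [-0.34, 2.15], [-1.52, 1.57], [0.19, 2.46], [-1.09, 4.23], [0.17, 1.99], [-2.82, 2.82]. Speed limits (rad/s): [2.22, 2.22, 3.01, 3.01, 3.14, 3.14, 3.14].

## Interface

Orientations are given as a unit quaternion [w, x, y, z].
In Python, from rig import bot, optics gives the robot as it stands. The module is installed in compiled form; this text tells all that it offers.
- The arm moves only by the tool carry_out, never from a script. Its argument "plan" is a list of rows, each a list of 4 numbers: the shift along the world's x, y, z in cm, then the turn about the world's z in rad. A call has 1 to 10 rows; each row is the pose to reach, as a shift and turn from the pose commanded when the call began; what a row does not reach only later rows make up. A row lasts 1/10 s, in which the tool goes at most 50 mm and 8.59 degrees, less where a joint would pass 70% of its speed; a pose out of reach is approached as far as the arm can. A call with a gripper value outside its range is refused whole. "jaw" is the finger opening in cm, from 0 to 8.54, set as the call begins (left out, the last holds). The fingers move at their own pace and stop on an object; "force" is the grip in N (left out, the last holds). Time passes only in rows, so rows that repeat a pose let the fingers close. It gives the time, the measured TCP pose, the force, the opening and the grip force at its end, in the units of the state.
- bot.read_state(): the state, without advancing time (a new reading comes with each control period).
- optics.read_camera(name): name is "scene" or "top" or "wrist"; returns the picture (420x560x3 uint8, blue, green, red); there is no depth.
- optics.camera_model(name): a dict with "fovy" (degrees; the focal length in pixels is half the picture's height over the tangent of half this angle, whatever the lens; pixels are square), "cx", "cy" (the principal point, pixels), "R" (3x3) and "t" (3): a world point X has camera coordinates R X + t; the wrist camera has in their place "mount" (4x4, takes a point from camera to tool coordinates, whose origin is the TCP and whose axes are the flange's). Camera axes: x right, y down, z forward; pixel columns grow to the right and rows downward; lengths in m; the calibration is good to about 2 mm. The wrist camera is an equidistant fisheye: a pixel r from the principal point sees the ray r / f radians off the axis. A picture is of the moment at which its call begins: read the wrist's pose just before it. camera_model takes no time and is no camera call.
- bot.hand_in(): hands the job in; it is judged then, once.
The state is a dict: "time_s": time; "joint_positions": joint angles; "joint_velocities": joint speeds; "joint_efforts": joint torques, N m; "position": TCP position; "orientation": TCP orientation; "force": force on the tool from outside, world axes, zero at the start; "moment": the same for the moment, N m; "grip_width": finger opening in m; "gripper_force": force on a finger pad.
Only numpy, scipy, OpenCV 4.12 (cv2) and the standard library are available. Lean on these libraries where they do the work, as an engineer would, in place of code of your own. Each camera call takes 0.05 s, during which the arm holds its last target. There are 200 camera calls.

## Task

Open the steel scrap safe on the repair bench and keep it open: first push the upright tab of the safety stop away from the lever until the stop is all the way out from under it, then press the lever's wide paddle end fully down so that its short end raises the heavy lid, and finish while still holding the paddle down. Only push and press: leave the lever on its pivot, do not lift the lid with the fingers, and leave the other things on the bench where they are.

Things in the scene. Friction and masses are not known exactly. Their poses are not given: they have to be found in the camera images.
- stand: Fixed steel frame of the scrap safe. Origin on the table surface, straight below the lever's pivot; z up. Every offset in this list is in its axes. The lever lies along its y: paddle (long end) at -y, grey scrap box at +y (160 mm in x, 150 mm in y, 83 mm high, centred at y = +143 mm). A base plate 90 mm wide (x), 6 mm thick, runs from y = -200 to +65 mm.
- pivot (a point): Middle of the pivot rod: 12 mm thick, along x, 75 mm above the table, between two cheek plates 105 mm high and 60 mm long (y), outer faces at x = +-22 mm.
- bumper (a point): Top of the rubber bumper, 39 mm above the table, under the paddle at the stand's y = -160 mm; it stops the lever when fully down.
- lever: Loose steel lever, 30 mm wide, 8 mm thick, 250 mm long, resting on the pivot rod between the cheeks. Origin on the rod's axis; axes equal the stand's at rest. At rest it slopes 0.26 rad, paddle up, its short end (58 mm to +y, with a 12 mm round knuckle on top) under the lid's front edge. Fully down it has turned 0.52 rad about x. With the stop in place the paddle moves only about 3 mm. It can come off the pivot.
- paddle (a point): Centre of the top face of the lever's paddle, a 50 by 50 mm plate of 8 mm. 156 mm from the pivot towards the stand's -y and 131 mm above the table at rest; fully down about 163 mm towards -y and 46 mm above the table. Pressing takes about 1 to 4 N, until the bumper is met.
- stop (a joint): Slide of the aluminium safety stop, m: 0 = under the lever, 0.05 = all the way out, end of its track; grows towards the stand's +x. Friction 1.5 N; stays where left. It runs at the stand's y = -75 mm: a block 26 by 26 mm, 97 mm high, under the lever at x = 0 (at joint 0), a low bar (top 25 mm high, 20 mm wide) towards +x, and an upright tab at its end.
- stop_tab (a point): Top centre of the stop's upright tab, 100 mm above the table: a plate 8 mm thick (x), 44 mm wide (y), from 13 to 100 mm high, at the stand's x = 105 mm + joint, y = -75 mm. Push its face that looks at the lever, towards the stand's +x. Between the lever's edge and that face are 86 mm + joint, with only the low bar in between.
- lid (a joint): Hinge of the lid, rad: 0 = closed, grows as its front edge rises; about 0.15 with the lever fully down. The lid is a dark steel plate 170 by 182 by 8 mm, 1.2 to 1.9 kg, hinged on the far (+y) side of the box; it falls shut when the lever is let go.
- lid_edge (a point): Middle of the lid's front edge, upper face, over the lever's short end: 40 mm towards the stand's +y from the pivot and 91 mm above the table when closed; about 29 mm higher with the lever fully down.
- spool: Bystander: solder spool, 52 mm across, 38 mm high, standing, origin under its centre.
- flux_jar: Bystander: small amber jar, 44 mm across, 50 mm high, origin under its centre.
- remote: Bystander: white remote control lying flat, 150 (x) by 52 by 22 mm, origin under its centre.
- mug: Bystander: white mug, 80 mm across, 90 mm high, handle at its +y, origin under its centre.
- spray_can: Bystander: plain can, 66 mm across, 130 mm high, standing, origin under its centre.
- carton: Bystander: small cardboard box 70 by 70 by 45 mm, origin under its centre.
- driver: Bystander: screwdriver lying flat along its own x.
Not all that is in view belongs to the job. There is more than one size of the lever; the job needs the largest.

How it is judged:
On the way, in this order (a step that is already met when the one before it is completed fails the run):
1. the stop is pushed out from under the lever, with the lid still closed (value of joint stop above 0.042 m and value of joint lid below 0.04 rad), for 0.1 s.
2. the lid is raised by pressing on the lever (value of joint lid above 0.13 rad and contact force between the fingers and lever above 0.5 N), for 0.2 s.
At the end, for the whole second after the job is handed in: The stop is out (at least 42 of 50 mm), the lever holds the lid up at 0.13 to 0.25 rad, the fingers press the lever (over 0.5 N) and do not touch the lid, the lever is on its pivot (within 12 mm), and each bystander is within 30 mm of its start (all of step 2 and value of joint stop above 0.042 m and value of joint lid below 0.25 rad and contact force between the fingers and lid below 0.5 N and distance of lever from where it was at the start of the episode below 0.012 m and distance of each of spool, flux_jar, remote, mug, spray_can, carton, driver from where it was at the start of the episode below 0.03 m); the arm keeps its last pose, push and grip.
It fails at once if the lever is lifted or dragged off its pivot (its origin moves 15 mm) (distance of lever from where it was at the start of the episode above 0.015 m).
It fails at once if the fingers push or lift the lid itself (contact force between the fingers and lid above 1 N).
It fails at once if a bystander is moved or lifted by more than 30 mm (distance of any of spool, flux_jar, remote, mug, spray_can, carton, driver from where it was at the start of the episode above 0.03 m).
It also fails if it takes over 35 s, if anything falls off the work surface, if the arm or the gripper's body presses on something with over 40 N, if the wrist force passes 120 N, or if a joint passes its speed limit or range.

## Working session

There is one attempt and no reset: what is moved stays moved. The work goes in short steps, Python scripts to look and compute and a tool call to move; the robot and the scene stay as the last step left them, time stands still between calls to the robot, and variables do not carry over. Pictures are saved under pics/ and viewed, at most 10 in all, crops included, and the job is handed in when it is done.

Besides the shell and the picture viewer there is one more tool, called after "Emit:" by a JSON object that holds its "name" and its "arguments". carry_out: Moves the arm, as the interface text tells. Its arguments: {"type":"object","properties":{"plan":{"type":"array"},"jaw":{"type":"number"},"force":{"type":"number"}},"required":["plan"]}

```bash
mkdir -p pics; python3 - <<'E'
from rig import bot, optics
import cv2
for n in("scene","top"):
    cv2.imwrite(f"pics/{n}0.png",optics.read_camera(n)); m=optics.camera_model(n); print(n,m)
s=bot.read_state(); print(s["time_s"],s["position"],s["orientation"],s["grip_width"])
E
```

```text
scene {'fovy': 47.57549363183959, 'cx': 279.4154490661289, 'cy': 210.9448574760805, 'R': array([[-0.65686859,  0.7535629 ,  0.02581869],
       [ 0.41623263,  0.39094972, -0.82091943],
       [-0.62870824, -0.52848961, -0.57046006]]), 't': array([ 0.35248324, -0.10755709,  1.55767739])}
top {'fovy': 49.636888042683424, 'cx': 284.5216082195714, 'cy': 213.0656040310423, 'R': array([[ 0.08641934, -0.99625713, -0.00185055],
       [-0.9737894 , -0.08407783, -0.21134125],
       [ 0.21039463,  0.02006601, -0.97741059]]), 't': array([-0.06064532,  0.52398432,  1.15225969])}
0.1 [0.23624301 0.6318845  0.23056929] [-7.91425792e-05  1.77920187e-01  9.84044661e-01 -7.10932455e-04] 0.08509875486929465
```

View pics/scene0.png

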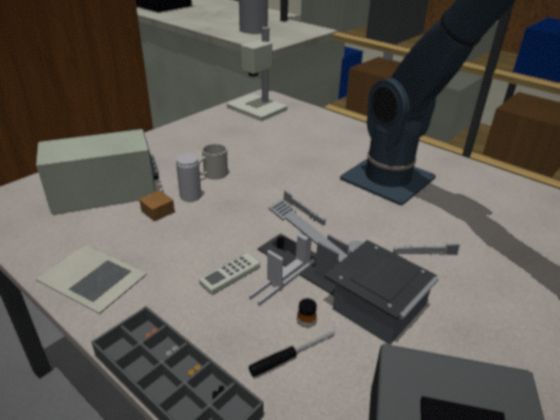

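View pics/top0.png

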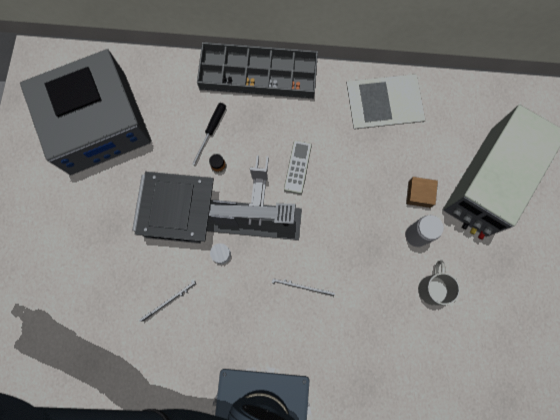

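Top view: safe box at (175,207), large lever with slotted paddle at (286,212), stop tab at (260,165). Lever candidates: the one on the stand at (250,212), and loose thin pieces at (168,300) and (303,287). By the description, the one on the stand is the largest. In the scene view the paddle is at (284,210) and the tab at (274,266). Next is a close crop to check.

```bash
python3 - <<'E'
import cv2,numpy as np
a=cv2.imread("pics/top0.png")[150:250,200:310]; b=cv2.imread("pics/scene0.png")[185:305,245:355]
k=5
A=cv2.resize(a,None,fx=3.6,fy=3.6,interpolation=cv2.INTER_CUBIC);B=cv2.resize(b,None,fx=3.6,fy=3.6,interpolation=cv2.INTER_CUBIC)
c=np.zeros((432,800,3),np.uint8);c[:A.shape[0],:396]=A;c[:B.shape[0],400:796]=B
cv2.imwrite("pics/crop0.png",c)
E
```

```text
(no output)
```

View pics/crop0.png

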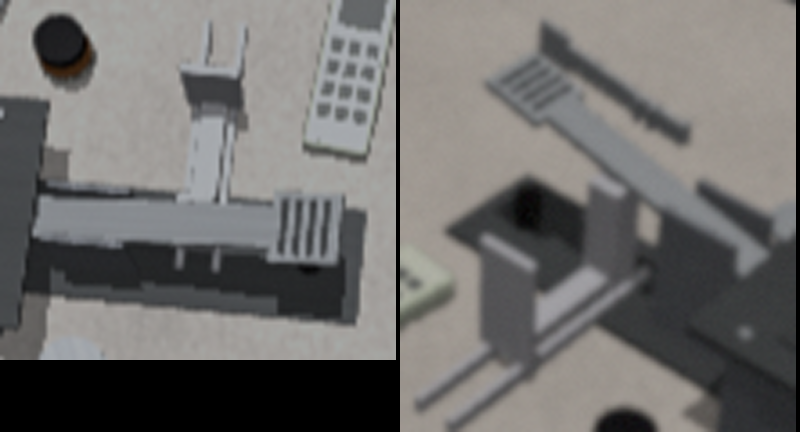

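The crop confirms it: the lever with the slotted paddle sits on the stand, with the stop block under it. The paddle centre is at top (285.3,213.3) and scene (283.1,209.4). The tab's top is at top (258.9,169.4) and scene (275.6,255).

```bash
cat > h.py <<'E'
from rig import bot, optics
import numpy as np
def ray(n,p):
    m=optics.camera_model(n); f=210/np.tan(np.radians(m["fovy"]/2)); R=np.array(m["R"])
    return -R.T@m["t"], R.T@np.array([(p[0]-m["cx"])/f,(p[1]-m["cy"])/f,1])
def plane(n,p,z):
    o,d=ray(n,p); return o+d*(z-o[2])/d[2]
def tri(p,q):
    (a,u),(b,v)=ray("top",p),ray("scene",q)
    s=np.linalg.lstsq(np.c_[u,-v],b-a,rcond=None)[0]; P,Q=a+s[0]*u,b+s[1]*v
    return (P+Q)/2,np.linalg.norm(P-Q)
E
python3 - <<'E'
from h import *
np.set_printoptions(precision=4,suppress=True)
for t,s,z in (((285.3,213.3),(283.1,209.4),.131),((258.9,169.4),(275.6,255),.1)):
    print(tri(t,s),plane("top",t,z),plane("scene",s,z))
P=plane("top",(285.3,213.3),.131);T=plane("top",(258.9,169.4),.1)
d=(T-P)[:2];yaw=np.arctan2(d[1],d[0])-np.arctan2(.081,.105);print(yaw,np.linalg.norm(d),np.hypot(.081,.105))
# lid front edge corners, remote, paddle-pivot direction
L=[plane("top",p,.091) for p in((214.3,178),(208,240))];print(L)
print("pivot",P[:2]+.156*np.array([-np.sin(yaw),np.cos(yaw)]))
s=bot.read_state();print(s["position"])
E
```

```text
(array([ 0.5109, -0.0171,  0.1249]), np.float64(0.0037633442606467616)) [ 0.5107 -0.0188  0.131 ] [ 0.5169 -0.0098  0.131 ]
(array([0.6283, 0.0626, 0.0967]), np.float64(0.00393070630423153)) [0.6284 0.0607 0.1   ] [0.6303 0.0669 0.1   ]
-0.06329826483656975 0.14209275784122757 0.13261221663180206
[array([0.5977, 0.1759, 0.091 ]), array([0.4329, 0.1724, 0.091 ])]
pivot [0.5205 0.1369]
[0.2362 0.6319 0.2306]
```

Emit:
{"name": "carry_out", "arguments": {"plan": [[2,-4,0,0.04],[4,-8,0,0.08],[6,-12,0,0.12],[9,-16,0,0.16],[12,-20,0,0.2],[15,-24,0,0.24],[17,-28,0,0.28],[20,-32,0,0.33],[22,-36,0,0.33],[24,-40,0,0.33]], "jaw": 0, "force": 40}}

```text
time_s: 1.1
position: [0.477, 0.2303, 0.2311]
orientation: [-0.0, 0.014, 1.0, -0.0]
force: [0.8, -0.8, 0.3]
grip_width: 0.0
gripper_force: 0.0
```

Emit:
{"name": "carry_out", "arguments": {"plan": [[2,-3,0,0],[4,-6,0,0],[6,-9,0,0],[8,-12,0,0],[9.5,-15,0,0],[10.2,-17,0,0],[10.2,-17,0,0],[10.2,-17,0,0]]}}

```text
time_s: 1.9
position: [0.5781, 0.0622, 0.2309]
orientation: [-0.0, 0.014, 1.0, 0.0]
force: [0.2, 0.9, 1.1]
grip_width: 0.0001
gripper_force: 0.0
```

```bash
python3 - <<'E'
from h import *
import cv2
s=bot.read_state();print(s["time_s"],s["position"],s["orientation"],s["grip_width"],s["force"])
cv2.imwrite("pics/w1.png",optics.read_camera("wrist"))
m=optics.camera_model("wrist");print(m)
L=[(40,217),(130,221),(160,222)]
for (x,y),z in zip(L,(.07,.085,.095)): print(plane("top",(200+x/3.6,150+y/3.6),z))
E
```

```text
1.9 [0.57812551 0.06219786 0.23091066] [-4.28293042e-04  1.43505121e-02  9.99896930e-01  9.21530935e-05] 6.45735701377982e-05 [0.16569863 0.91163086 1.05291692]
{'fovy': 65.70646984690485, 'cx': 281.9938668373584, 'cy': 206.6027682746161, 'mount': array([[-1.11847823e-03, -9.48804117e-01, -3.15863097e-01,
         8.07555924e-02],
       [ 9.99999374e-01, -1.07514668e-03, -3.11444835e-04,
         1.01528676e-03],
       [-4.40990190e-05, -3.15863248e-01,  9.48804725e-01,
        -1.43735323e-01],
       [ 0.00000000e+00,  0.00000000e+00,  0.00000000e+00,
         1.00000000e+00]])}
[0.51509044 0.17771657 0.07      ]
[0.51462943 0.10984369 0.085     ]
[0.51365001 0.08708583 0.095     ]
```

View pics/w1.png

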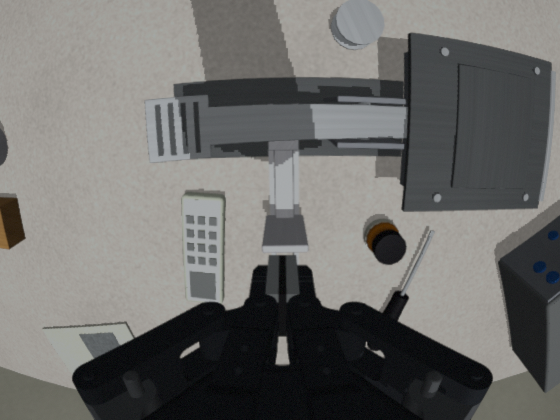

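Wrist view: the lever runs along row ~122 with the paddle centre at (177,130). The tab spans rows 216–249 with its top edge near (285,248), and the fingers hang below it. I'll cast rays for these points.

```bash
cat >> h.py <<'E'
from scipy.spatial.transform import Rotation as Ro
def wplane(p,z,s):
    m=optics.camera_model("wrist"); f=210/np.tan(np.radians(m["fovy"]/2)); M=np.array(m["mount"])
    d=np.array([p[0]-m["cx"],p[1]-m["cy"]]); r=np.linalg.norm(d); a=r/f
    c=np.r_[d/r*np.sin(a),np.cos(a)]; q=s["orientation"]; R=Ro.from_quat([q[1],q[2],q[3],q[0]]).as_matrix()
    o=R@M[:3,3]+s["position"]; v=R@M[:3,:3]@c
    return o+v*(z-o[2])/v[2]
E
python3 - <<'E'
from h import *
s=bot.read_state()
for n,p,z in(("tabtop",(285.5,248),.1),("tabL",(263,248),.1),("tabR",(308,248),.1),("tabbot",(286,217),.025),("paddle",(177,130),.131),("leverpiv",(390,121),.078),("lever mid",(285,122),.1),("block",(284,143),.097),("lidL",(406,212),.091),("lidR",(411,34),.091)):print(n,wplane(p,z,s).round(4))
E
```

```text
tabtop [0.6294 0.066  0.1   ]
tabL [0.6289 0.0449 0.1   ]
tabR [0.6301 0.0871 0.1   ]
tabbot [0.6261 0.0674 0.025 ]
paddle [ 0.5138 -0.015   0.131 ]
leverpiv [0.5143 0.1672 0.078 ]
lever mid [0.514  0.0685 0.1   ]
block [0.5323 0.0672 0.097 ]
lidL [0.6005 0.1842 0.091 ]
lidR [0.4318 0.1841 0.091 ]
```

Emit:
{"name": "carry_out", "arguments": {"plan": [[0,0.4,-4,0.03],[0,0.4,-8,0.03],[0,0.4,-11,0.03],[0,0.4,-14,0.03],[0,0.4,-16,0.03],[0,0.4,-17,0.03],[0,0.4,-17,0.03],[1,0.4,-17,0.03],[2,0.4,-17,0.03],[2,0.4,-17,0.03]]}}

```text
time_s: 2.95
position: [0.6011, 0.0664, 0.0625]
orientation: [0.002, -0.001, 1.0, 0.0]
force: [0.0, -0.7, 0.5]
grip_width: -0.0001
gripper_force: 0.0
```

Emit:
{"name": "carry_out", "arguments": {"plan": [[0.5,0,0,0],[1,0,0,0],[1.5,0,0,0],[2,0,0,0],[2.5,0,0,0],[3,0,0,0],[3.5,0,0,0],[4,0,0,0],[4.5,0,0,0],[4.5,0,0,0]]}}

```text
time_s: 3.95
position: [0.6445, 0.0662, 0.0613]
orientation: [0.001, -0.001, 1.0, -0.0]
force: [0.4, -0.1, 1.5]
grip_width: -0.0
gripper_force: 0.0
```

Emit:
{"name": "carry_out", "arguments": {"plan": [[0.4,0,0,0],[0.8,0,0,0],[1.2,0,0,0],[1.5,0,0,0],[1.8,0,0,0],[1.8,0,0,0]]}}

```text
time_s: 4.55
position: [0.6533, 0.0662, 0.0611]
orientation: [-0.008, -0.001, 1.0, -0.0]
force: [-32.4, -1.6, 28.0]
grip_width: 0.0001
gripper_force: 16.5
```

Emit:
{"name": "carry_out", "arguments": {"plan": [[0.2,0,0,0],[0.4,0,0,0],[0.4,0,0,0]]}}

```text
time_s: 4.85
position: [0.6533, 0.0662, 0.061]
orientation: [-0.012, -0.001, 1.0, -0.001]
force: [-47.7, -1.3, 38.1]
grip_width: -0.0001
gripper_force: 23.6
```

The arm met a firm end stop. I'll back off, rise and check.

Emit:
{"name": "carry_out", "arguments": {"plan": [[-1,0,0,0],[-2,0,0,0],[-4,0,0,0],[-5,0,0,0],[-5,0,3,0],[-5,0,7,0],[-5,0,11,0],[-5,-3,14,0],[-6,-6,14,0],[-6,-6,14,0]]}}

```text
time_s: 5.85
position: [0.6053, 0.0008, 0.2026]
orientation: [0.001, 0.002, 1.0, -0.001]
force: [-0.9, 0.0, -0.9]
grip_width: 0.0002
gripper_force: 0.0
```

```bash
python3 - <<'E'
from h import *
import cv2
s=bot.read_state();print(s["time_s"],s["position"],s["orientation"],s["force"])
cv2.imwrite("pics/w2.png",optics.read_camera("wrist"))
np.save("s2.npy",np.r_[s["position"],s["orientation"]])
E
```

```text
5.85 [0.60533022 0.00078137 0.20260284] [ 0.00110431  0.00191276  0.99999653 -0.00143831] [-0.8728891   0.00146406 -0.87259561]
```

View pics/w2.png

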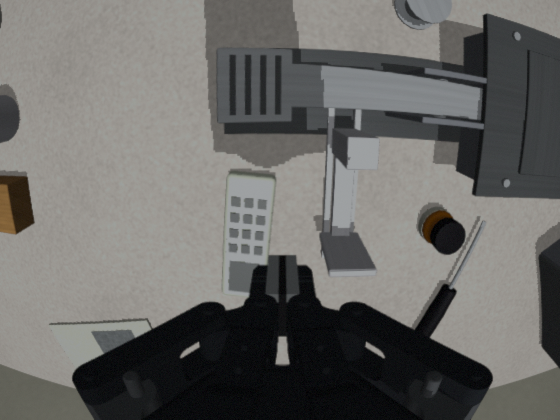

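The stop has moved out: its block is at (360,150), clear of the lever, and the tab top is at (350,271). The paddle centre is at (256,85).

```bash
python3 - <<'E'
from h import *
s=bot.read_state()
for n,p,z in(("tabtop",(350,271),.1),("block",(362,150),.097),("paddle",(256,85),.131),("pL",(256,48),.131),("pR",(256,123),.131),("p1",(219,85),.13),("p2",(292,85),.13)):print(n,wplane(p,z,s).round(4))
E
```

```text
tabtop [0.6665 0.0641 0.1   ]
block [0.561  0.0673 0.097 ]
paddle [ 0.5133 -0.012   0.131 ]
pL [ 0.4886 -0.0119  0.131 ]
pR [ 0.5385 -0.0123  0.131 ]
p1 [ 0.5124 -0.0366  0.13  ]
p2 [0.5135 0.0113 0.13  ]
```

Emit:
{"name": "carry_out", "arguments": {"plan": [[-4,-0.7,0,0],[-7,-1.4,0,0],[-9.2,-1.4,0,0],[-9.2,-1.4,-1.5,0],[-9.2,-1.4,-3,0],[-9.2,-1.4,-4.5,0],[-9.2,-1.4,-5.5,0],[-9.2,-1.4,-6.2,0],[-9.2,-1.4,-6.2,0]]}}

```text
time_s: 6.8
position: [0.5131, -0.0073, 0.1384]
orientation: [-0.001, -0.001, 1.0, 0.0]
force: [-0.7, -0.2, -0.1]
grip_width: 0.0003
gripper_force: 0.0
```

Emit:
{"name": "carry_out", "arguments": {"plan": [[0,-0.6,0,0],[0,-0.6,-0.4,0],[0,-0.8,-1,0],[0,-1,-1.6,0],[0,-1.2,-2.2,0],[0,-1.3,-2.8,0],[0,-1.4,-3.4,0],[0,-1.5,-4,0],[0,-1.5,-4.6,0],[0,-1.5,-4.6,0]]}}

```text
time_s: 7.8
position: [0.5131, -0.0232, 0.0925]
orientation: [-0.0, -0.001, 1.0, -0.0]
force: [0.8, -1.6, 1.8]
grip_width: 0.0
gripper_force: 0.9
```

Emit:
{"name": "carry_out", "arguments": {"plan": [[0,0,-0.6,0],[0,0,-1.2,0],[0,0,-1.8,0],[0,0.1,-2.4,0],[0,0.1,-3,0],[0,0.2,-3.5,0],[0,0.2,-4,0],[0,0.2,-4.3,0],[0,0.2,-4.6,0],[0,0.2,-4.6,0]]}}

```text
time_s: 8.8
position: [0.5135, -0.0198, 0.0482]
orientation: [0.0, -0.001, 1.0, 0.0]
force: [-4.1, 1.9, 21.4]
grip_width: 0.0
gripper_force: 9.5
```

```bash
python3 - <<'E'
from h import *
import cv2
w=optics.read_camera("wrist");c=optics.read_camera("scene")[180:320,230:450]
c=cv2.resize(c,(560,356));cv2.imwrite("pics/w3.png",cv2.resize(np.r_[w,c],None,fx=.77,fy=.77))
s=bot.read_state();print(s["time_s"],s["position"],s["force"])
E
```

```text
8.9 [ 0.5135428  -0.01983082  0.04829437] [-3.47092779  1.81150622 19.29668934]
```

View pics/w3.png

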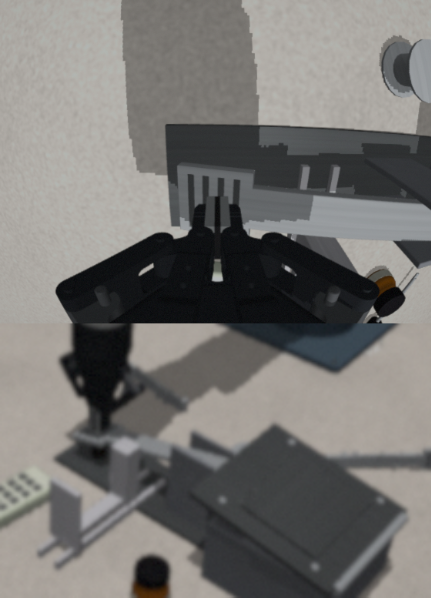

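The picture shows the paddle down on the bumper under the fingers, the lid raised and the stop clear of the lever. I'll hold briefly, then hand in.

Emit:
{"name": "carry_out", "arguments": {"plan": [[0,0,0,0],[0,0,0,0],[0,0,0,0],[0,0,0,0],[0,0,0,0]]}}

```text
time_s: 9.4
position: [0.5135, -0.0198, 0.0483]
orientation: [0.0, -0.001, 1.0, 0.0]
force: [-3.9, 1.6, 20.1]
grip_width: 0.0
gripper_force: 9.0
```

```bash
python3 -c "
from rig import bot
print(bot.read_state()['force'],bot.hand_in())"
```

```text
the job is handed in; nothing more can be done
[-3.92277831  1.5808975  20.07532939] None
```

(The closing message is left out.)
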